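Line up the wooden trees by height in the toy-shop display

ROBOT

A 6-joint arm with a two-finger parallel gripper is mounted at the origin on the work surface. World frame = base frame: x ahead of the robot, y to its left, z up, the work surface at z = 0. Lengths are in mm, angles in rad, forces in N, time in s.
With the tool pointing down it reaches from about 350 to 975 mm from the base axis. Payload 7.1 kg.
Tool frame: the origin (TCP) lies at the very end of the fingers, on their centre line; the grasp point (between the pads) lies ctrl.hold_point_z behind it (ctrl.hold_point_z is the distance from the TCP to the grasp point, in mm); z points along the fingers, y is the line along which they close (so a half turn about z gives the same grasp; the last joint's range is limited). The gripper opens to 88 mm and grips with 3 to 60 N. Pads are 20 mm wide; open, the fingers measure 115 mm over their backs; the gripper's body (75 mm by 178 mm) begins 61 mm behind the grasp point.
Start: joints at [1.278, 0.423, 1.63, -0, 1.089, -0.019], TCP at [168.963, 601.711, 222.675] pointing down, gripper open.
Joint ranges: [-3, 3], [-0.9, 2.11], [0.09, 2.58], [-1.31, 4.45], [0.11, 2.69], [-2.54, 2.54]. Speed limits (rad/s): [2.39, 2.39, 3.01, 3.14, 3.14, 3.14].

INTERFACE

Orientations are given as a rotation vector (axis times angle).
In Python, from workcell import ctrl gives the robot as it stands. The module is installed in compiled form; this text tells all that it offers.
- The arm moves only by the shell command python3 -m creep 'ROWS'. ROWS is JSON, a list of rows, each an object with "translation": the shift along the tool's x, y, z in mm, a list of three; "angular": the turn, a rotation vector about the tool's x, y, z in rad, a list of three; "jaw": the opening, from 0 (shut) to 1 (fully open). A call has exactly 8 rows; each row is the pose to reach, as a shift and turn from the pose commanded when the call began, along the tool's axes at that moment; what a row does not reach only later rows make up. A row lasts 1/8 s, in which the tool goes at most 62.5 mm and 10.7 degrees, less where a joint would pass 70% of its speed; a pose out of reach is approached as far as the arm can. A call with a gripper value outside its range is refused whole. The fingers move at their own pace and stop on an object; the grip force is fixed at half the most. Time passes only in rows, so rows that repeat a pose let the fingers close, or fill a call up. It gives the time, the measured TCP pose, the force, the opening and the grip force at its end, in the units of the state.
- ctrl.get_obs(): the state, without advancing time (a new reading comes with each control period).
- ctrl.get_image(name): name is "scene" or "top" or "wrist"; returns the picture (384x512x3 uint8, red, green, blue); there is no depth.
- ctrl.camera_info(name): a dict with "camera_matrix" (3x3 intrinsics, pixels), "world_from_camera" (4x4, takes a point from camera to world coordinates). Camera axes: x right, y up, looking along -z (the intrinsics and any distortion apply to the point x, -y, -z); pixel columns grow to the right and rows downward; lengths in mm; the calibration is good to about 2 mm. A picture is of the moment at which its call begins: read the wrist's pose just before it. camera_info takes no time and is no camera call; for the wrist camera it gives the pose at the moment of the call.
- ctrl.close_job(): hands the job in; it is judged then, once.
Trained networks look in the newest picture that a camera, given by its name, has taken for a name from the list of things; names that differ only in an ending like _2 or _b are one class to them, and where a whole thing is asked for, a point or a joint stands for the part that bears it (a point fixed in the world has none). Each returns a list of dicts, best first, with "score" (0 to 1); they miss things now and then, are a little off and sometimes report something else, mostly with a low value. They report only what shows in the picture. A call takes as long as a camera call. They do not tell look-alikes from the thing itself.
- ctrl.look_for(camera, label): "rect" ([left, top, right, bottom] in pixels, round what is visible of it).
The state is a dict: "t": time; "qpos": joint angles; "qvel": joint speeds; "joint_torque": joint torques, N m; "ee_pos": TCP position; "orientation": TCP orientation; "ft_force": force on the tool from outside, world axes, zero at the start; "moment": the same for the moment, N m; "width": finger opening in mm; "grasp_force": force on a finger pad.
Only numpy, scipy, OpenCV 4.12 (cv2) and the standard library are available. Lean on these libraries where they do the work, as an engineer would, in place of code of your own. Each camera call takes 0.05 s, during which the arm holds its last target. There are 200 camera calls.

TASK

Set out the shop's window display: stand the four turned wooden trees on the row of round cork marks on the white riser in order of height, the tallest on the mark next to the lantern and each following mark holding the next shorter one. Stand every tree upright in the middle of its mark, and do not knock any of them over.

Things in the scene. Friction and masses are not known exactly. Their poses are not given: they have to be found in the camera images.
- tree_four: the tallest loose turned wooden fir tree, 150 mm high with 4 cone tiers (all four are of the same pale wood), about 135 g +-25%; round foot 62 mm across; its top 26 mm is a plain upright cylindrical knob 22 mm across, to grip from above at any yaw. Origin: centre of its underside, z up; starts upright on the table.
- tree_three: the second tallest loose turned wooden fir tree, 125 mm high with 3 cone tiers (all four are of the same pale wood), about 110 g +-25%; round foot 56 mm across; its top 26 mm is a plain upright cylindrical knob 22 mm across, to grip from above at any yaw. Origin: centre of its underside, z up; starts upright on the table.
- tree_two: the second shortest loose turned wooden fir tree, 100 mm high with 2 cone tiers (all four are of the same pale wood), about 85 g +-25%; round foot 50 mm across; its top 26 mm is a plain upright cylindrical knob 22 mm across, to grip from above at any yaw. Origin: centre of its underside, z up; starts upright on the table.
- tree_one: the shortest loose turned wooden fir tree, 75 mm high with 1 cone tier (all four are of the same pale wood), about 60 g +-25%; round foot 44 mm across; its top 26 mm is a plain upright cylindrical knob 22 mm across, to grip from above at any yaw. Origin: centre of its underside, z up; starts upright on the table.
- mark_a: one of four identical round cork marks, 68 mm across, 3 mm thick, fixed in a straight row, 85 mm between centres, on a white riser 20 mm high, 90 mm deep, 470 mm long. Which name is at which place in the row changes. Origin: centre of its underside, 20 mm above the table; its upper face is 23 mm above the table.
- mark_b: one of four identical round cork marks, 68 mm across, 3 mm thick, fixed in a straight row, 85 mm between centres, on a white riser 20 mm high, 90 mm deep, 470 mm long. Which name is at which place in the row changes. Origin: centre of its underside, 20 mm above the table; its upper face is 23 mm above the table.
- mark_c: one of four identical round cork marks, 68 mm across, 3 mm thick, fixed in a straight row, 85 mm between centres, on a white riser 20 mm high, 90 mm deep, 470 mm long. Which name is at which place in the row changes. Origin: centre of its underside, 20 mm above the table; its upper face is 23 mm above the table.
- mark_d: one of four identical round cork marks, 68 mm across, 3 mm thick, fixed in a straight row, 85 mm between centres, on a white riser 20 mm high, 90 mm deep, 470 mm long. Which name is at which place in the row changes. Origin: centre of its underside, 20 mm above the table; its upper face is 23 mm above the table.
- lantern: small round dark-metal lantern with amber glass, 46 mm across, about 90 mm high, fixed on the riser in line with the marks, 77.5 mm beyond the mark at one end of the row (either end; a 42 mm square, 36 mm high parcel stands at the other end). Origin: centre of its underside, 20 mm above the table.
Not all that is in view belongs to the job. What is shaped like the tree_two but blue, pink or turquoise is not meant.

How it is judged (in metres and radians):
At the end, for the whole second after the job is handed in: All four trees stand upright (within 0.1 rad) and at rest on the marks, each within 13 mm of a mark's centre, in falling order of height away from the lantern (tallest on the mark next to it), and none is held ((horizontal distance between tree_four and mark_a below 0.013 m or horizontal distance between tree_four and mark_b below 0.013 m or horizontal distance between tree_four and mark_c below 0.013 m or horizontal distance between tree_four and mark_d below 0.013 m) and horizontal distance between tree_four and lantern between 0.0475 and 0.1075 m and height (world z) of tree_four between 0.018 and 0.028 m and angle between each of tree_four, tree_three, tree_two, tree_one's own z axis and vertical below 0.1 rad and linear speed of each of tree_four, tree_three, tree_two, tree_one below 0.02 m/s and angular speed of each of tree_four, tree_three, tree_two, tree_one below 0.2 rad/s and (horizontal distance between tree_three and mark_a below 0.013 m or horizontal distance between tree_three and mark_b below 0.013 m or horizontal distance between tree_three and mark_c below 0.013 m or horizontal distance between tree_three and mark_d below 0.013 m) and horizontal distance between tree_three and lantern between 0.1325 and 0.1925 m and height (world z) of tree_three between 0.018 and 0.028 m and (horizontal distance between tree_two and mark_a below 0.013 m or horizontal distance between tree_two and mark_b below 0.013 m or horizontal distance between tree_two and mark_c below 0.013 m or horizontal distance between tree_two and mark_d below 0.013 m) and horizontal distance between tree_two and lantern between 0.2175 and 0.2775 m and height (world z) of tree_two between 0.018 and 0.028 m and (horizontal distance between tree_one and mark_a below 0.013 m or horizontal distance between tree_one and mark_b below 0.013 m or horizontal distance between tree_one and mark_c below 0.013 m or horizontal distance between tree_one and mark_d below 0.013 m) and horizontal distance between tree_one and lantern between 0.3025 and 0.3625 m and height (world z) of tree_one between 0.018 and 0.028 m); the robot touches nothing.
It fails at once if a tree is knocked over (leans more than 0.7 rad) (angle between any of tree_four, tree_three, tree_two, tree_one's own z axis and vertical above 0.7 rad).
It also fails if it takes over 109 s, if anything falls off the work surface, if the arm or the gripper's body presses on something with over 40 N, if the wrist force passes 120 N, or if a joint passes its speed limit or range.

## Working session

There is one attempt and no reset: what is moved stays moved. The work goes in short steps, Python scripts to look and compute and a shell command to move; the robot and the scene stay as the last step left them, time stands still between calls to the robot, and variables do not carry over. Pictures are saved under pics/ and viewed, at most 14 in all, crops included, and the job is handed in when it is done.

```bash
mkdir -p pics; cat > h.py <<'E'
import numpy as np, cv2
from workcell import ctrl
from scipy.spatial.transform import Rotation as R
def snap(c,fn=None):
    im=ctrl.get_image(c)
    if fn: cv2.imwrite('pics/'+fn,im[:,:,::-1])
    return im
def ray(c,u,v,z,info=None):
    i=info or ctrl.camera_info(c); K=np.array(i['camera_matrix']);T=np.array(i['world_from_camera'])
    d=np.linalg.inv(K)@[u,v,1]; d=T[:3,:3]@(d*[1,-1,-1]); o=T[:3,3]
    return o+d*(z-o[2])/d[2]
def proj(c,p,info=None):
    i=info or ctrl.camera_info(c); K=np.array(i['camera_matrix']);T=np.array(i['world_from_camera'])
    q=T[:3,:3].T@(np.array(p)-T[:3,3]); q=K@(q*[1,-1,-1]); return q[:2]/q[2]
def tool(p):
    o=ctrl.get_obs(); return R.from_rotvec(o['orientation']).as_matrix().T@(np.array(p)-o['ee_pos'])
E
python3 - <<'E'
from h import *
np.set_printoptions(precision=1,suppress=True)
a=snap('top');b=snap('scene')
cv2.imwrite('pics/top1.png',a[:,:,::-1]);cv2.imwrite('pics/scene1.png',b[:,:,::-1])
print(ctrl.hold_point_z, ctrl.get_obs())
for c in('top','scene'):
    print(ctrl.camera_info(c))
    for l in('tree_four','tree_three','tree_two','tree_one','mark_a','lantern'):
        print(c,l,[(round(d['score'],2),np.round(d['rect'])) for d in ctrl.look_for(c,l)])
E
```

```text
18.700000000000003 {'t': 0.1, 'qpos': array([ 1.3,  0.4,  1.6,  0. ,  1.1, -0. ]), 'qvel': array([ 0., -0., -0., -0.,  0., -0.]), 'joint_torque': array([ -0. , -54.6, -27.4,   0.1,   0. ,  -0. ]), 'ee_pos': array([168.9, 601.3, 222. ]), 'orientation': array([-0.4, -3.1,  0. ]), 'ft_force': array([ 0. , -0.8, -0.2]), 'moment': array([ 0.,  0., -0.]), 'grasp_force': 0.0, 'width': 87.69536456487445}
{'camera_matrix': array([[494.8,   0. , 261.3],
       [  0. , 494.8, 194.6],
       [  0. ,   0. ,   1. ]]), 'world_from_camera': array([[   0. ,    1. ,   -0.1,  406.5],
       [  -1. ,    0. ,    0. ,    2.9],
       [   0. ,    0.1,    1. , 1069.9],
       [   0. ,    0. ,    0. ,    1. ]])}
top tree_four [(0.57, array([203., 210., 232., 238.])), (0.45, array([282., 111., 315., 146.]))]
top tree_three [(0.88, array([114., 194., 149., 220.]))]
top tree_two [(0.87, array([291., 214., 318., 238.])), (0.82, array([257., 252., 283., 275.])), (0.8, array([369., 257., 398., 280.])), (0.62, array([306., 254., 333., 277.]))]
top tree_one [(0.62, array([386., 198., 414., 220.]))]
top mark_a [(0.97
[... 501 characters left out ...]
      [  0. ,   0.8,   0.6, 529.3],
       [  0. ,   0. ,   0. ,   1. ]])}
scene tree_four [(0.6, array([300., 171., 338., 248.]))]
scene tree_three [(0.83, array([360., 254., 403., 326.]))]
scene tree_two [(0.96, array([246., 107., 264., 146.])), (0.94, array([277., 128., 294., 175.])), (0.8, array([255., 145., 276., 198.])), (0.74, array([301., 151., 322., 199.]))]
scene tree_one [(0.65, array([194., 260., 231., 297.])), (0.6, array([192., 123., 213., 159.]))]
scene mark_a [(0.97, array([151., 181., 181., 203.])), (0.91, array([195., 261., 231., 296.])), (0.63, array([160., 199., 195., 225.])), (0.58, array([177., 231., 216., 257.]))]
scene lantern [(0.63, array([220., 274., 248., 328.]))]
```

View pics/top1.png

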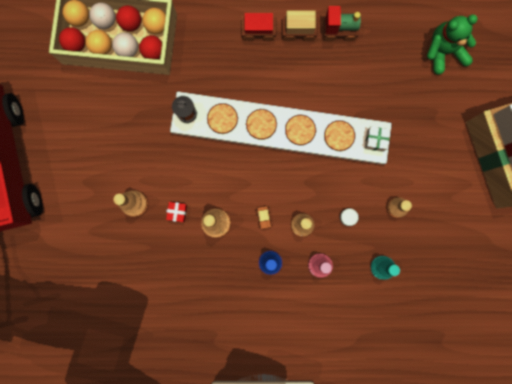

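View pics/scene1.png

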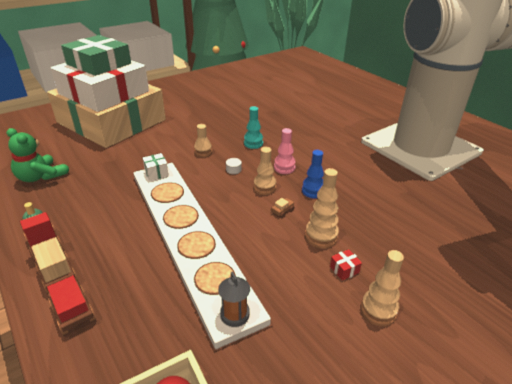

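The top view shows the lantern at (184,108) and marks at (222,118), (261,124), (301,130) and (340,136). The candidate trees are wooden ones at (130,202), (215,222), (302,225) and (400,207), plus look-alikes in blue (270,263), pink (320,265) and turquoise (385,268), which I exclude by colour. By tiers in the scene view, (215,222) is tree_four, (130,202) three, (302,225) two and (400,207) one. Next is a close crop and centre measurements.

```bash
python3 - <<'E'
from h import *
np.set_printoptions(precision=1,suppress=True)
a=cv2.imread('pics/top1.png')
cv2.imwrite('pics/crop.png',cv2.resize(a[180:280,100:420],None,fx=2.5,fy=2.5,interpolation=cv2.INTER_CUBIC))
hsv=cv2.cvtColor(a,cv2.COLOR_BGR2HSV)
# marks: orange inside riser
M=[]
for u,v in((222,118),(261,124),(301,130),(340,136)):
    s=hsv[v-22:v+23,u-22:u+23]; m=((s[...,1]>70)).astype(np.uint8)
    n,l,st,ce=cv2.connectedComponentsWithStats(m,connectivity=4); k=l[22,22]
    c=ce[k]+[u-22,v-22]; p=ray('top',*c,23); M.append(p); print('mark',c,st[k],p)
M=np.array(M); print(np.linalg.norm(np.diff(M,axis=0),axis=1))
for n,u,v,h in(('four',209,221,150),('three',120,200,125),('two',306,223,100),('one',406,205,75)):
    s=hsv[v-12:v+13,u-12:u+13]
    print(n,'knobtop',ray('top',u,v,h))
b=cv2.imread('pics/scene1.png')
for n,u,v,h in(('four',330,173,150),('three',395,257,125),('two',265,151,100),('one',202,127,75)): print(n,'scene',ray('scene',u,v,h))
E
```

```text
mark [222.  118.2] [  7   8  31  30 731] [664.5  87.6  23. ]
mark [260.9 123.8] [  7   7  31  30 733] [652.4   3.6  23. ]
mark [300.1 129.4] [  7   7  30  30 722] [640.2 -80.6  23. ]
mark [339.2 135.3] [  6   7  31  30 734] [ 627.5 -164.5   23. ]
[84.8 85.2 84.8]
four knobtop [438.8  99.8 150. ]
three knobtop [479.6 273.3 125. ]
two knobtop [436.9 -84.9 100. ]
one knobtop [ 474.2 -289.    75. ]
four scene [443.3 104.1 150. ]
three scene [484.1 278.9 125. ]
two scene [441.2 -77.6 100. ]
one scene [ 474.6 -279.4   75. ]
```

View pics/crop.png

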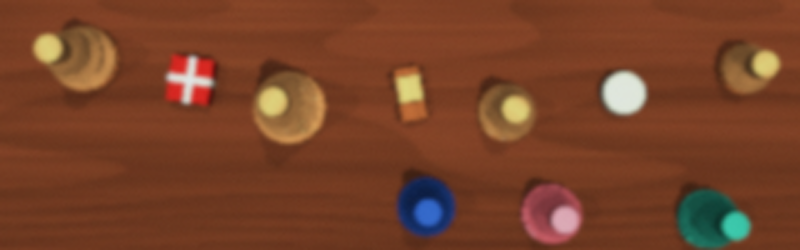

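The crop confirms four pale wooden trees: knobs at about (119,199) for three, (209,220) for four, (306,224) for two and (406,206) for one. Now I'll refine the knob centres and work out the first move.

```bash
python3 - <<'E'
from h import *
np.set_printoptions(precision=1,suppress=True)
a=cv2.imread('pics/top1.png')
for n,u,v,h in(('four',209,220,150),('three',119,199,125),('two',306,224,100),('one',406,206,75)):
    s=cv2.resize(a[v-9:v+10,u-9:u+10],None,fx=4,fy=4,interpolation=cv2.INTER_CUBIC)
    g=s[...,1].astype(int); t=(g[38,38]+np.percentile(g,50))/2
    m=(g>max(t,g[38,38]*.8)).astype(np.uint8)
    _,l,st,ce=cv2.connectedComponentsWithStats(m); k=l[38,38]
    c=(ce[k]+.5)/4-.5+[u-9,v-9]; p=ray('top',*c,h); print(n,c,st[k]/4,p)
    p[2]=h+40; print('  tool shift from here',tool(p))
print(R.from_rotvec(ctrl.get_obs()['orientation']).as_matrix(),ctrl.get_obs()['ee_pos'])
E
```

```text
four [208.6 220.3] [  4.    4.5  10.2  10.5 329.5] [440.1 100.4 150. ]
  tool shift from here [-396.6 -409.3   32.7]
three [118.7 198.9] [  4.5   4.5   9.5  10.  299.2] [481.8 275.8 125. ]
  tool shift from here [-389.3 -229.2   57.7]
two [305.9 223.5] [  4.5   4.2  10.    9.5 298.5] [436.  -84.8 100. ]
  tool shift from here [-442.7 -588.7   82.7]
one [405.9 205.2] [  4.8   4.    9.2   9.2 268.5] [ 473.9 -288.7   75. ]
  tool shift from here [-534.4 -774.8  107.7]
[[-1.   0.3 -0. ]
 [ 0.3  1.   0. ]
 [ 0.   0.  -1. ]] [168.9 601.7 222.7]
```

```bash
python3 -m creep '[{"translation":[-50,-50,0],"angular":[0,0,0],"jaw":0.7},{"translation":[-90,-93,0],"angular":[0,0,0],"jaw":0.7},{"translation":[-130,-135,0],"angular":[0,0,0],"jaw":0.7},{"translation":[-170,-176,0],"angular":[0,0,0],"jaw":0.7},{"translation":[-210,-217,0],"angular":[0,0,0],"jaw":0.7},{"translation":[-250,-258,0],"angular":[0,0,0],"jaw":0.7},{"translation":[-290,-300,0],"angular":[0,0,0],"jaw":0.7},{"translation":[-330,-341,0],"angular":[0,0,0],"jaw":0.7}]'
python3 - <<'E'
from h import *
print(tool([440.1,100.4,180]))
E
```

```text
t: 1.7
ee_pos: [395.3, 182.6, 223.1]
orientation: [0.428, 3.111, 0.001]
ft_force: [-0.4, 0.8, 0.4]
width: 61.3
grasp_force: 0.0
[-65.32915823 -67.02710213  43.05982922]
```

```bash
python3 -m creep '[{"translation":[-30,-30,0],"angular":[0,0,0],"jaw":0.7},{"translation":[-65,-67,0],"angular":[0,0,0],"jaw":0.7},{"translation":[-65,-67,0],"angular":[0,0,0],"jaw":0.7},{"translation":[-65,-67,15],"angular":[0,0,0],"jaw":0.7},{"translation":[-65,-67,30],"angular":[0,0,0],"jaw":0.7},{"translation":[-65,-67,43],"angular":[0,0,0],"jaw":0.7},{"translation":[-65,-67,43],"angular":[0,0,0],"jaw":0.7},{"translation":[-65,-67,43],"angular":[0,0,0],"jaw":0.7}]'
python3 - <<'E'
from h import *
i=ctrl.camera_info('wrist'); snap('wrist','w1.png')
o=ctrl.get_obs(); print(o['ee_pos'],proj('wrist',[440.1,100.4,150],i),proj('wrist',o['ee_pos'],i),proj('wrist',[440.1,100.4,0],i))
print(tool([440.1,100.4,128]))
E
```

```text
t: 2.7
ee_pos: [438.9, 102.5, 179.6]
orientation: [-0.428, -3.112, 0.0]
ft_force: [-0.5, -0.1, 0.2]
width: 61.6
grasp_force: 0.0
[439.17482115 102.40043372 179.90402466] [251.63573765 225.93147908] [254.05186611 243.58949432] [252.84248617 175.24701488]
[-1.40707558 -1.68758788 51.90431246]
```

View pics/w1.png

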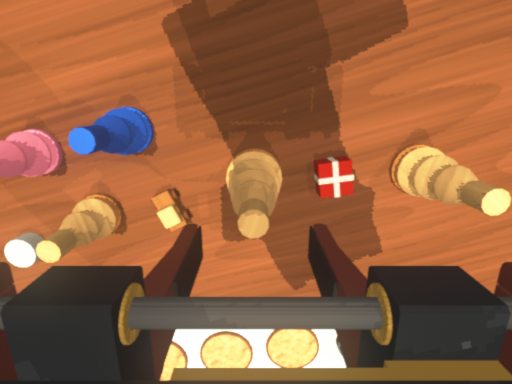

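The wrist view shows tree_four's knob top at (254,224) between the fingers; the prediction was (252,226), so it agrees to about 1 mm. I'll refine this and the others, then descend.

```bash
python3 - <<'E'
from h import *
for u,v,h in((254,224,150),(496,201,125),(49,252,100)): print(ray('wrist',u,v,h))
E
python3 -m creep '[{"translation":[-1,-1.5,15],"angular":[0,0,0],"jaw":0.7},{"translation":[-1,-1.5,30],"angular":[0,0,0],"jaw":0.7},{"translation":[-1,-1.5,42],"angular":[0,0,0],"jaw":0.7},{"translation":[-1,-1.5,52],"angular":[0,0,0],"jaw":0.7},{"translation":[-1,-1.5,52],"angular":[0,0,0],"jaw":0.7},{"translation":[-1,-1.5,52],"angular":[0,0,0],"jaw":0},{"translation":[-1,-1.5,52],"angular":[0,0,0],"jaw":0},{"translation":[-1,-1.5,52],"angular":[0,0,0],"jaw":0}]'
```

```text
[439.51556677 102.21912832 150.        ]
[480.36591688 277.86783461 125.        ]
[436.10927904 -82.4030433  100.        ]
t: 3.75
ee_pos: [439.7, 100.5, 128.0]
orientation: [0.429, 3.111, 0.0]
ft_force: [-0.3, 0.4, -0.2]
width: 34.9
grasp_force: 0.0
```

```bash
python3 -m creep '[{"translation":[0,0,0],"angular":[0,0,0],"jaw":0},{"translation":[0,0,0],"angular":[0,0,0],"jaw":0},{"translation":[0,0,0],"angular":[0,0,0],"jaw":0},{"translation":[0,0,0],"angular":[0,0,0],"jaw":0},{"translation":[0,0,-10],"angular":[0,0,0],"jaw":0},{"translation":[0,0,-25],"angular":[0,0,0],"jaw":0},{"translation":[0,0,-45],"angular":[0,0,0],"jaw":0},{"translation":[0,0,-60],"angular":[0,0,0],"jaw":0}]'
python3 - <<'E'
from h import *
print(tool([664.5,88.6,188]))
E
```

```text
t: 4.75
ee_pos: [439.8, 100.5, 189.3]
orientation: [0.429, 3.111, 0.001]
ft_force: [-0.3, -0.3, -0.0]
width: 21.3
grasp_force: 30.0
[-219.5169749    49.34523798    1.58445032]
```

```bash
python3 -m creep '[{"translation":[-20,5,0],"angular":[0,0,0],"jaw":0},{"translation":[-55,12,0],"angular":[0,0,0],"jaw":0},{"translation":[-100,22,0],"angular":[0,0,0],"jaw":0},{"translation":[-145,33,0],"angular":[0,0,0],"jaw":0},{"translation":[-185,42,0],"angular":[0,0,0],"jaw":0},{"translation":[-210,47,0],"angular":[0,0,0],"jaw":0},{"translation":[-219.5,49.5,0],"angular":[0,0,0],"jaw":0},{"translation":[-219.5,49.5,0],"angular":[0,0,0],"jaw":0}]'
python3 - <<'E'
from h import *
i=ctrl.camera_info('wrist'); snap('wrist','w2.png')
print(tool([664.5,88.6,152]))
for p in ((664.5,87.6,23),(652.4,3.6,23),(640.2,-80.6,23),(627.5,-164.5,23)): print(proj('wrist',p,i))
E
```

```text
t: 5.75
ee_pos: [663.9, 88.7, 187.7]
orientation: [-0.429, -3.112, 0.0]
ft_force: [-0.3, 0.7, -0.6]
width: 21.2
grasp_force: 30.0
[-1.26368449  0.19659366 35.63319692]
[253.52107415 177.74654278]
[177.38026528 187.51477264]
[102.37762485 197.07492641]
[ 28.71215679 205.99492229]
```

View pics/w2.png

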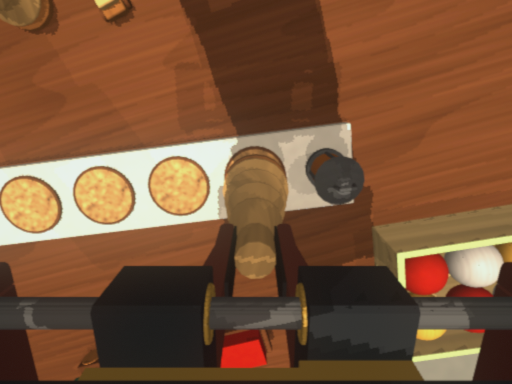

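The wrist view shows marks at (179,185), (103,195) and (30,204), within 2 px of the predictions, and tree_four over its mark beside the lantern. Lowering it now.

```bash
python3 -m creep '[{"translation":[0,0.5,12],"angular":[0,0,0],"jaw":0},{"translation":[0,0.5,24],"angular":[0,0,0],"jaw":0},{"translation":[0,0.5,31],"angular":[0,0,0],"jaw":0},{"translation":[0,0.5,35.5],"angular":[0,0,0],"jaw":0},{"translation":[0,0.5,35.5],"angular":[0,0,0],"jaw":0},{"translation":[0,0.5,35.5],"angular":[0,0,0],"jaw":0},{"translation":[0,0.5,35.5],"angular":[0,0,0],"jaw":0.4},{"translation":[0,0.5,35.5],"angular":[0,0,0],"jaw":0.4}]'
python3 -m creep '[{"translation":[0,0,0],"angular":[0,0,0],"jaw":0.5},{"translation":[0,0,0],"angular":[0,0,0],"jaw":0.5},{"translation":[0,0,-10],"angular":[0,0,0],"jaw":0.5},{"translation":[0,0,-30],"angular":[0,0,0],"jaw":0.5},{"translation":[0,0,-50],"angular":[0,0,0],"jaw":0.5},{"translation":[0,0,-60],"angular":[0,0,0],"jaw":0.6},{"translation":[0,0,-60],"angular":[0,0,0],"jaw":0.6},{"translation":[0,0,-60],"angular":[0,0,0],"jaw":0.6}]'
python3 - <<'E'
from h import *
print(tool([480.8,277.3,170]))
for u,v in((179,185),(103,195),(30,204)): pass
E
```

```text
t: 6.8
ee_pos: [664.6, 89.2, 152.6]
orientation: [0.429, 3.111, 0.0]
ft_force: [-0.1, -0.0, 0.3]
width: 34.5
grasp_force: 0.0
t: 7.8
ee_pos: [663.9, 89.1, 211.7]
orientation: [-0.429, -3.111, 0.0]
ft_force: [0.4, -0.0, 0.5]
width: 52.8
grasp_force: 0.0
[227.12491062 131.66223612  41.86026281]
```

```bash
python3 -m creep '[{"translation":[30,17,0],"angular":[0,0,0],"jaw":0.7},{"translation":[70,40,0],"angular":[0,0,0],"jaw":0.7},{"translation":[110,63,0],"angular":[0,0,0],"jaw":0.7},{"translation":[150,87,0],"angular":[0,0,0],"jaw":0.7},{"translation":[190,110,0],"angular":[0,0,0],"jaw":0.7},{"translation":[227,132,10],"angular":[0,0,0],"jaw":0.7},{"translation":[227,132,40],"angular":[0,0,0],"jaw":0.7},{"translation":[227,132,52],"angular":[0,0,0],"jaw":0.7}]'
python3 - <<'E'
from h import *
i=ctrl.camera_info('wrist'); snap('wrist','w3.png')
print(tool([480.8,277.3,103]),proj('wrist',[480.8,277.3,125],i))
E
```

```text
t: 8.8
ee_pos: [480.0, 277.4, 158.3]
orientation: [-0.427, -3.11, 0.003]
ft_force: [0.6, 0.2, 0.5]
width: 61.3
grasp_force: 0.0
[-0.81726576  0.78958161 54.41272784] [254.43344373 222.80112984]
```

View pics/w3.png

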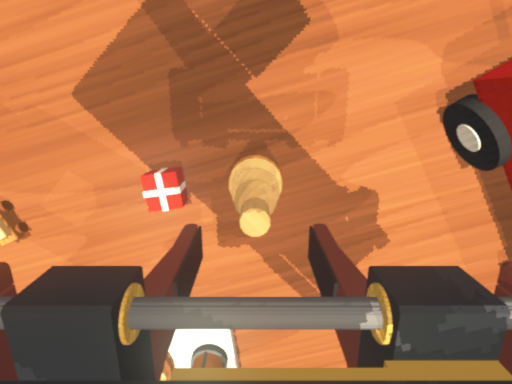

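Tree_three's knob is at (255,222), matching the prediction and centred between the fingers.

```bash
python3 -m creep '[{"translation":[-0.5,0.5,15],"angular":[0,0,0],"jaw":0.7},{"translation":[-0.5,0.5,32],"angular":[0,0,0],"jaw":0.7},{"translation":[-0.5,0.5,46],"angular":[0,0,0],"jaw":0.7},{"translation":[-0.5,0.5,54],"angular":[0,0,0],"jaw":0.7},{"translation":[-0.5,0.5,54],"angular":[0,0,0],"jaw":0.7},{"translation":[-0.5,0.5,54],"angular":[0,0,0],"jaw":0},{"translation":[-0.5,0.5,54],"angular":[0,0,0],"jaw":0},{"translation":[-0.5,0.5,54],"angular":[0,0,0],"jaw":0}]'
python3 -m creep '[{"translation":[0,0,0],"angular":[0,0,0],"jaw":0},{"translation":[0,0,0],"angular":[0,0,0],"jaw":0},{"translation":[0,0,0],"angular":[0,0,0],"jaw":0},{"translation":[0,0,0],"angular":[0,0,0],"jaw":0},{"translation":[0,0,-12],"angular":[0,0,0],"jaw":0},{"translation":[0,0,-32],"angular":[0,0,0],"jaw":0},{"translation":[0,0,-55],"angular":[0,0,0],"jaw":0},{"translation":[0,0,-70],"angular":[0,0,0],"jaw":0}]'
python3 - <<'E'
from h import *
print(tool([480,5,175]),tool([651.5,4.8,175]))
E
```

```text
t: 9.85
ee_pos: [482.3, 278.1, 106.6]
orientation: [0.429, 3.112, 0.001]
ft_force: [0.2, -0.2, 0.4]
width: 35.1
grasp_force: 0.0
t: 10.85
ee_pos: [482.4, 278.2, 177.7]
orientation: [0.429, 3.111, 0.001]
ft_force: [0.2, 0.5, -0.9]
width: 21.3
grasp_force: 30.0
[ -71.53199897 -263.68770678    2.55072117] [-236.69736743 -217.50708799    2.75446303]
```

```bash
python3 -m creep '[{"translation":[-7,-25,0],"angular":[0,0,0],"jaw":0},{"translation":[-18,-65,0],"angular":[0,0,0],"jaw":0},{"translation":[-31,-115,0],"angular":[0,0,0],"jaw":0},{"translation":[-44,-165,0],"angular":[0,0,0],"jaw":0},{"translation":[-58,-215,0],"angular":[0,0,0],"jaw":0},{"translation":[-67,-250,0],"angular":[0,0,0],"jaw":0},{"translation":[-95,-258,0],"angular":[0,0,0],"jaw":0},{"translation":[-135,-246,0],"angular":[0,0,0],"jaw":0}]'
python3 - <<'E'
from h import *
print(tool([651.5,4.8,131]))
E
```

```text
t: 11.85
ee_pos: [545.3, 3.2, 176.6]
orientation: [-0.432, -3.111, 0.0]
ft_force: [1.3, 0.1, -1.5]
width: 21.3
grasp_force: 30.0
[-101.77985758   30.53069144   45.49182887]
```

```bash
python3 -m creep '[{"translation":[-25,7,0],"angular":[0,0,0],"jaw":0},{"translation":[-55,16,0],"angular":[0,0,0],"jaw":0},{"translation":[-85,24,0],"angular":[0,0,0],"jaw":0},{"translation":[-101.5,29.5,0],"angular":[0,0,0],"jaw":0},{"translation":[-101.5,29.5,0],"angular":[0,0,0],"jaw":0},{"translation":[-101.5,29.5,15],"angular":[0,0,0],"jaw":0},{"translation":[-101.5,29.5,30],"angular":[0,0,0],"jaw":0},{"translation":[-101.5,29.5,35],"angular":[0,0,0],"jaw":0}]'
python3 - <<'E'
from h import *
print(tool([651.5,4.8,131]))
i=ctrl.camera_info('wrist'); snap('wrist','w4.png')
E
```

```text
t: 12.85
ee_pos: [649.6, 5.6, 139.3]
orientation: [-0.428, -3.109, 0.001]
ft_force: [-0.4, 0.4, -1.3]
width: 21.0
grasp_force: 30.0
[-2.04684883 -0.26563947  8.25121799]
```

View pics/w4.png

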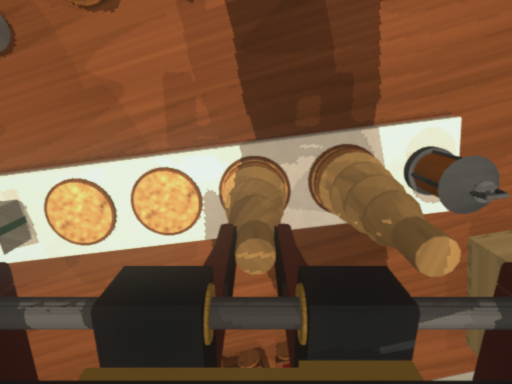

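Tree_three is centred over the second mark at (255,190), and tree_four stands upright on its mark at (345,180). Lowering and releasing.

```bash
python3 -m creep '[{"translation":[-1.5,0,4],"angular":[0,0,0],"jaw":0},{"translation":[-1.5,0,8],"angular":[0,0,0],"jaw":0},{"translation":[-1.5,0,8],"angular":[0,0,0],"jaw":0},{"translation":[-1.5,0,8],"angular":[0,0,0],"jaw":0.45},{"translation":[-1.5,0,8],"angular":[0,0,0],"jaw":0.45},{"translation":[-1.5,0,8],"angular":[0,0,0],"jaw":0.45},{"translation":[-1.5,0,8],"angular":[0,0,0],"jaw":0.45},{"translation":[-1.5,0,8],"angular":[0,0,0],"jaw":0.45}]'
python3 -m creep '[{"translation":[0,0,-8],"angular":[0,0,0],"jaw":0.45},{"translation":[0,0,-25],"angular":[0,0,0],"jaw":0.45},{"translation":[0,0,-45],"angular":[0,0,0],"jaw":0.45},{"translation":[0,0,-60],"angular":[0,0,0],"jaw":0.6},{"translation":[25,0,-60],"angular":[0,0,0],"jaw":0.6},{"translation":[55,0,-60],"angular":[0,0,0],"jaw":0.6},{"translation":[85,0,-60],"angular":[0,0,0],"jaw":0.6},{"translation":[85,0,-60],"angular":[0,0,0],"jaw":0.6}]'
python3 - <<'E'
from h import *
print(tool([436.1,-83,128]))
E
```

```text
t: 13.9
ee_pos: [652.7, 5.2, 133.2]
orientation: [0.429, 3.112, -0.0]
ft_force: [-0.0, 0.5, -0.2]
width: 39.3
grasp_force: 0.0
t: 14.9
ee_pos: [569.6, 28.6, 194.1]
orientation: [-0.428, -3.112, -0.0]
ft_force: [0.4, 0.7, 0.3]
width: 52.7
grasp_force: 0.0
[  98.45050919 -143.42087236   66.14177576]
```

```bash
python3 -m creep '[{"translation":[25,-36,0],"angular":[0,0,0],"jaw":0.7},{"translation":[55,-80,0],"angular":[0,0,0],"jaw":0.7},{"translation":[85,-124,0],"angular":[0,0,0],"jaw":0.7},{"translation":[98.5,-143.5,0],"angular":[0,0,0],"jaw":0.7},{"translation":[98.5,-143.5,25],"angular":[0,0,0],"jaw":0.7},{"translation":[98.5,-143.5,50],"angular":[0,0,0],"jaw":0.7},{"translation":[98.5,-143.5,62],"angular":[0,0,0],"jaw":0.7},{"translation":[98.5,-143.5,62],"angular":[0,0,0],"jaw":0.7}]'
python3 - <<'E'
from h import *
i=ctrl.camera_info('wrist'); snap('wrist','w5.png')
print(tool([436.1,-83,80]),proj('wrist',[436.1,-83,100],i))
E
```

```text
t: 15.9
ee_pos: [437.6, -83.5, 130.9]
orientation: [-0.429, -3.111, -0.0]
ft_force: [0.4, 0.4, -0.1]
width: 61.4
grasp_force: 0.0
[1.91230969e+00 1.93301853e-02 5.14511338e+01] [254.24460988 220.73871377]
```

View pics/w5.png

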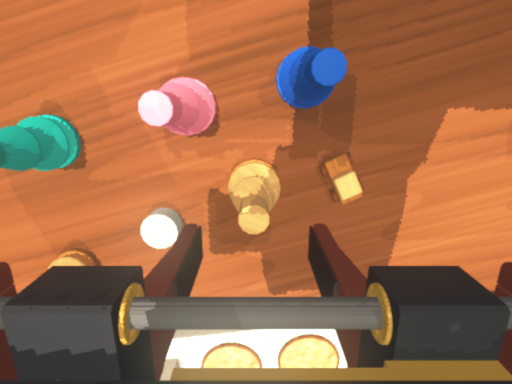

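Tree_two's knob is at (254,219), centred as predicted. Descending and gripping.

```bash
python3 -m creep '[{"translation":[1.5,0,15],"angular":[0,0,0],"jaw":0.7},{"translation":[1.5,0,32],"angular":[0,0,0],"jaw":0.7},{"translation":[1.5,0,45],"angular":[0,0,0],"jaw":0.7},{"translation":[1.5,0,52],"angular":[0,0,0],"jaw":0.7},{"translation":[1.5,0,52],"angular":[0,0,0],"jaw":0},{"translation":[1.5,0,52],"angular":[0,0,0],"jaw":0},{"translation":[1.5,0,52],"angular":[0,0,0],"jaw":0},{"translation":[1.5,0,52],"angular":[0,0,0],"jaw":0}]'
python3 -m creep '[{"translation":[0,0,0],"angular":[0,0,0],"jaw":0},{"translation":[0,0,0],"angular":[0,0,0],"jaw":0},{"translation":[0,0,0],"angular":[0,0,0],"jaw":0},{"translation":[0,0,-12],"angular":[0,0,0],"jaw":0},{"translation":[0,0,-32],"angular":[0,0,0],"jaw":0},{"translation":[0,0,-55],"angular":[0,0,0],"jaw":0},{"translation":[0,0,-70],"angular":[0,0,0],"jaw":0},{"translation":[0,0,-70],"angular":[0,0,0],"jaw":0}]'
python3 - <<'E'
from h import *
print(tool([639.4,-79.4,149]))
E
```

```text
t: 16.95
ee_pos: [436.0, -83.0, 79.5]
orientation: [0.429, 3.112, -0.0]
ft_force: [0.4, -0.5, 0.4]
width: 24.7
grasp_force: 0.0
t: 17.95
ee_pos: [436.5, -83.1, 150.3]
orientation: [0.428, 3.11, -0.0]
ft_force: [0.6, 0.2, -1.3]
width: 21.2
grasp_force: 30.0
[-194.34561078   58.40088909    1.8197541 ]
```

```bash
python3 -m creep '[{"translation":[-25,8,0],"angular":[0,0,0],"jaw":0},{"translation":[-65,20,0],"angular":[0,0,0],"jaw":0},{"translation":[-110,33,0],"angular":[0,0,0],"jaw":0},{"translation":[-155,46,0],"angular":[0,0,0],"jaw":0},{"translation":[-185,55,0],"angular":[0,0,0],"jaw":0},{"translation":[-194.5,58.5,0],"angular":[0,0,0],"jaw":0},{"translation":[-194.5,58.5,20],"angular":[0,0,0],"jaw":0},{"translation":[-194.5,58.5,36],"angular":[0,0,0],"jaw":0}]'
python3 - <<'E'
from h import *
print(tool([639.4,-79.4,103.5]))
i=ctrl.camera_info('wrist'); snap('wrist','w6.png')
E
```

```text
t: 18.95
ee_pos: [636.5, -79.1, 111.0]
orientation: [-0.428, -3.109, 0.0]
ft_force: [-0.4, 0.1, -1.5]
width: 21.3
grasp_force: 30.0
[-2.87104065  0.44306614  7.46374296]
```

View pics/w6.png

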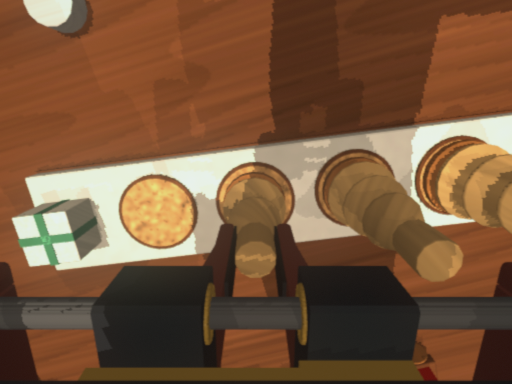

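Tree_two hangs over the third mark at (255,198); tree_three and tree_four stand well inside their cork rims. Releasing.

```bash
python3 -m creep '[{"translation":[-1.5,0,4],"angular":[0,0,0],"jaw":0},{"translation":[-1.5,0,8],"angular":[0,0,0],"jaw":0},{"translation":[-1.5,0,8.5],"angular":[0,0,0],"jaw":0},{"translation":[-1.5,0,8.5],"angular":[0,0,0],"jaw":0},{"translation":[-1.5,0,8.5],"angular":[0,0,0],"jaw":0.4},{"translation":[-1.5,0,8.5],"angular":[0,0,0],"jaw":0.4},{"translation":[-1.5,0,8.5],"angular":[0,0,0],"jaw":0.4},{"translation":[-1.5,0,8.5],"angular":[0,0,0],"jaw":0.4}]'
python3 -m creep '[{"translation":[0,0,-8],"angular":[0,0,0],"jaw":0.4},{"translation":[0,0,-25],"angular":[0,0,0],"jaw":0.4},{"translation":[0,0,-50],"angular":[0,0,0],"jaw":0.4},{"translation":[0,0,-70],"angular":[0,0,0],"jaw":0.6},{"translation":[25,-28,-70],"angular":[0,0,0],"jaw":0.7},{"translation":[55,-66,-70],"angular":[0,0,0],"jaw":0.7},{"translation":[85,-104,-70],"angular":[0,0,0],"jaw":0.7},{"translation":[85,-104,-70],"angular":[0,0,0],"jaw":0.7}]'
python3 - <<'E'
from h import *
print(tool([473.9,-287.2,105]))
E
```

```text
t: 20.0
ee_pos: [640.4, -79.6, 104.8]
orientation: [0.429, 3.112, 0.0]
ft_force: [-0.1, -0.7, 0.7]
width: 35.1
grasp_force: 0.0
t: 21.0
ee_pos: [528.2, -158.0, 175.6]
orientation: [-0.433, -3.111, 0.0]
ft_force: [1.4, -0.6, 0.6]
width: 61.6
grasp_force: 0.0
[  16.90781914 -139.05218451   70.64303456]
```

```bash
python3 -m creep '[{"translation":[5,-40,0],"angular":[0,0,0],"jaw":0.7},{"translation":[10,-85,0],"angular":[0,0,0],"jaw":0.7},{"translation":[15,-125,0],"angular":[0,0,0],"jaw":0.7},{"translation":[17,-139,0],"angular":[0,0,0],"jaw":0.7},{"translation":[17,-139,30],"angular":[0,0,0],"jaw":0.7},{"translation":[17,-139,60],"angular":[0,0,0],"jaw":0.7},{"translation":[17,-139,70],"angular":[0,0,0],"jaw":0.7},{"translation":[17,-139,70],"angular":[0,0,0],"jaw":0.7}]'
python3 - <<'E'
from h import *
i=ctrl.camera_info('wrist'); snap('wrist','w7.png')
print(tool([473.9,-287.2,55]),proj('wrist',[473.9,-287.2,75],i))
E
```

```text
t: 22.0
ee_pos: [476.8, -285.4, 104.6]
orientation: [-0.428, -3.112, -0.001]
ft_force: [0.6, -0.5, 0.2]
width: 61.6
grasp_force: 0.0
[ 2.81278908 -2.23790349 50.25208381] [250.36624225 220.44182299]
```

View pics/w7.png

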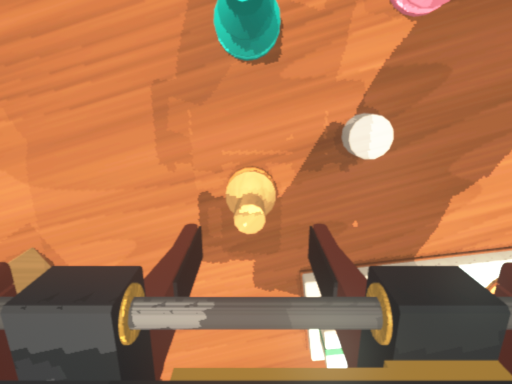

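Tree_one's knob is at (250,219), with the prediction at (250,220). Gripping.

```bash
python3 -m creep '[{"translation":[2.5,-2.5,15],"angular":[0,0,0],"jaw":0.7},{"translation":[2.5,-2.5,32],"angular":[0,0,0],"jaw":0.7},{"translation":[2.5,-2.5,44],"angular":[0,0,0],"jaw":0.7},{"translation":[2.5,-2.5,50.5],"angular":[0,0,0],"jaw":0.7},{"translation":[2.5,-2.5,50.5],"angular":[0,0,0],"jaw":0},{"translation":[2.5,-2.5,50.5],"angular":[0,0,0],"jaw":0},{"translation":[2.5,-2.5,50.5],"angular":[0,0,0],"jaw":0},{"translation":[2.5,-2.5,50.5],"angular":[0,0,0],"jaw":0}]'
python3 -m creep '[{"translation":[0,0,0],"angular":[0,0,0],"jaw":0},{"translation":[0,0,0],"angular":[0,0,0],"jaw":0},{"translation":[0,0,0],"angular":[0,0,0],"jaw":0},{"translation":[0,0,-12],"angular":[0,0,0],"jaw":0},{"translation":[0,0,-35],"angular":[0,0,0],"jaw":0},{"translation":[0,0,-60],"angular":[0,0,0],"jaw":0},{"translation":[0,0,-90],"angular":[0,0,0],"jaw":0},{"translation":[0,0,-90],"angular":[0,0,0],"jaw":0}]'
python3 - <<'E'
from h import *
print(tool([626.8,-163.3,144]))
E
```

```text
t: 23.05
ee_pos: [473.5, -287.8, 54.5]
orientation: [0.429, 3.112, -0.0]
ft_force: [-0.9, 0.7, -0.3]
width: 25.3
grasp_force: 0.0
t: 24.05
ee_pos: [474.7, -288.6, 146.7]
orientation: [0.428, 3.108, -0.003]
ft_force: [0.9, -0.3, -0.1]
width: 21.2
grasp_force: 30.0
[-112.56987065  161.74650519    2.9646658 ]
```

```bash
python3 -m creep '[{"translation":[-20,28,0],"angular":[0,0,0],"jaw":0},{"translation":[-45,64,0],"angular":[0,0,0],"jaw":0},{"translation":[-72,103,0],"angular":[0,0,0],"jaw":0},{"translation":[-97,140,0],"angular":[0,0,0],"jaw":0},{"translation":[-112.5,162,0],"angular":[0,0,0],"jaw":0},{"translation":[-112.5,162,0],"angular":[0,0,0],"jaw":0},{"translation":[-112.5,162,30],"angular":[0,0,0],"jaw":0},{"translation":[-112.5,162,55],"angular":[0,0,0],"jaw":0}]'
python3 - <<'E'
from h import *
print(tool([626.8,-163.3,78.5]))
i=ctrl.camera_info('wrist'); snap('wrist','w8.png')
E
```

```text
t: 25.05
ee_pos: [623.9, -163.1, 88.1]
orientation: [-0.43, -3.111, 0.0]
ft_force: [0.9, 0.4, -0.3]
width: 21.1
grasp_force: 30.0
[-2.82584551  0.64078012  9.63221604]
```

View pics/w8.png

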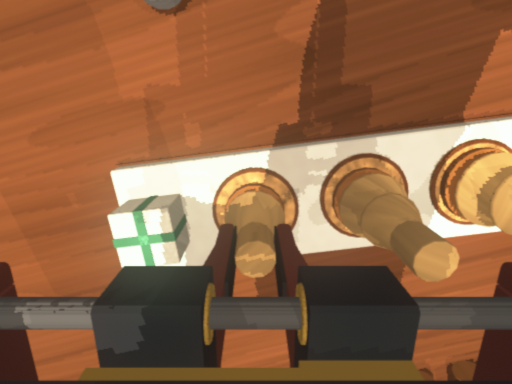

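Tree_one is over the last mark at (255,208), and the others stand centred on theirs. Releasing and retreating.

```bash
python3 -m creep '[{"translation":[-1,0,4],"angular":[0,0,0],"jaw":0},{"translation":[-1,0,8],"angular":[0,0,0],"jaw":0},{"translation":[-1,0,10],"angular":[0,0,0],"jaw":0},{"translation":[-1,0,10],"angular":[0,0,0],"jaw":0},{"translation":[-1,0,10],"angular":[0,0,0],"jaw":0.4},{"translation":[-1,0,10],"angular":[0,0,0],"jaw":0.4},{"translation":[-1,0,10],"angular":[0,0,0],"jaw":0.4},{"translation":[-1,0,10],"angular":[0,0,0],"jaw":0.4}]'
python3 -m creep '[{"translation":[0,0,-8],"angular":[0,0,0],"jaw":0.4},{"translation":[0,0,-30],"angular":[0,0,0],"jaw":0.4},{"translation":[0,0,-65],"angular":[0,0,0],"jaw":0.4},{"translation":[0,0,-110],"angular":[0,0,0],"jaw":0.4},{"translation":[30,0,-140],"angular":[0,0,0],"jaw":0.4},{"translation":[70,0,-160],"angular":[0,0,0],"jaw":0.4},{"translation":[110,0,-160],"angular":[0,0,0],"jaw":0.4},{"translation":[150,0,-160],"angular":[0,0,0],"jaw":0.4}]'
python3 -m creep '[{"translation":[40,0,0],"angular":[0,0,0],"jaw":0.4},{"translation":[80,0,0],"angular":[0,0,0],"jaw":0.4},{"translation":[80,-40,0],"angular":[0,0,0],"jaw":0.4},{"translation":[80,-80,0],"angular":[0,0,0],"jaw":0.4},{"translation":[80,-80,0],"angular":[0,0,0],"jaw":0.4},{"translation":[80,-80,0],"angular":[0,0,0],"jaw":0.4},{"translation":[80,-80,0],"angular":[0,0,0],"jaw":0.4},{"translation":[80,-80,0],"angular":[0,0,0],"jaw":0.4}]'
python3 - <<'E'
from h import *
a=snap('top');b=snap('scene')
A=cv2.resize(a[80:180,160:400],None,fx=3.3,fy=3.3,interpolation=cv2.INTER_CUBIC)
B=cv2.resize(b[120:340,120:300],None,fx=1.2,fy=1.2)
out=np.zeros((A.shape[0]+B.shape[0],A.shape[1],3),np.uint8); out[:A.shape[0]]=A; out[A.shape[0]:,:B.shape[1]]=B
cv2.imwrite('pics/final.png',out[:,:,::-1])
for p,h in zip(((664.5,87.6),(652.4,3.6),(640.2,-80.6),(627.5,-164.5)),(150,125,100,75)): print((proj('top',[*p,h+23])-[160,80])*3.3)
E
```

```text
t: 26.1
ee_pos: [626.4, -162.4, 79.2]
orientation: [0.429, 3.112, -0.0]
ft_force: [0.9, -0.1, 0.3]
width: 35.6
grasp_force: 0.0
t: 27.1
ee_pos: [481.0, -121.6, 240.1]
orientation: [0.428, 3.111, -0.0]
ft_force: [0.4, 0.3, 0.5]
width: 35.3
grasp_force: 0.0
t: 28.1
ee_pos: [383.5, -176.6, 239.2]
orientation: [-0.427, -3.112, -0.0]
ft_force: [0.4, -0.4, 0.5]
width: 34.9
grasp_force: 0.0
[183.42688083  61.25394846]
[333.11290854  94.29083068]
[475.72857321 125.85916882]
[610.97228638 156.71561835]
```

View pics/final.png

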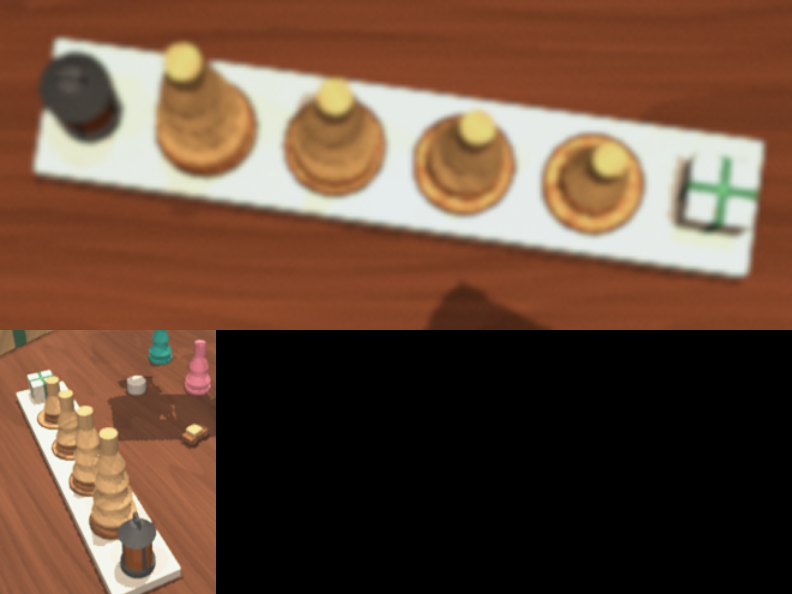

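All four trees stand upright in falling order from the lantern. Their knobs at (183,62), (335,97), (477,128) and (610,159) are within 1–2 mm of the predictions, so I'm handing the job in.

```bash
python3 -c "
from workcell import ctrl
print(ctrl.close_job())"
```

```text
the job is handed in; nothing more can be done
None
```

The four trees stand upright on their marks, tallest next to the lantern and about 1–2 mm from centre in the last top view; the job was handed in at about 28 s, and no verdict was returned.

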